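# Close, fasten and re-arm the strap cutter's guard

### The arm

A 6-joint arm with a two-finger parallel gripper is mounted at the origin on the work surface. World frame = base frame: x ahead of the robot, y to its left, z up, the work surface at z = 0. Lengths are in m, angles in rad, forces in N, time in s.
With the tool pointing down it reaches from about 0.35 to 0.775 m from the base axis. Payload 7.3 kg.
Tool frame: the origin (TCP) lies at the centre of the arm's flange, where the gripper is bolted on; the fingertips stand 178 mm ahead of it and the grasp point (between the pads) lies 159 mm ahead of it; x points along the fingers, y is the direction in which the jaws open and shut, and the axes are right-handed (so a half turn about x gives the same grasp; the last joint's range is limited). The gripper opens to 92 mm and grips with 3 to 60 N. Pads are 19 mm wide; open, the fingers measure 130 mm over their backs; the gripper's body (75 mm by 190 mm) begins 47 mm behind the grasp point.
Start: joints at [-1.417, 0.342, 1.524, -0, 1.275, -0.146], TCP at [0.155, -0.502, 0.405] pointing down, gripper open.
Joint ranges: [-2.53, 2.53], [-0.77, 2.02], [0.04, 2.7], [-1, 4.14], [0.28, 2.66], [-3.11, 3.11]. Speed limits (rad/s): [2.57, 2.57, 3.14, 3.14, 3.14, 3.14].

### API

Orientations are given as [roll, pitch, yaw] about the fixed x, y, z axes, in that order (R = Rz(yaw) Ry(pitch) Rx(roll)).
In Python, from cell import readout, cams, workorder gives the robot as it stands.
- The arm moves only by the shell command python3 -m inch 'ROWS' [FORCE]. ROWS is text: rows parted by semicolons, each of 5 numbers parted by spaces: the shift along the world's x, y, z in mm, then the turn about the world's z in rad, then the opening, from 0 (shut) to 1 (fully open). A call has 1 to 8 rows; each row shifts and turns the commanded pose from where the row before left it; what a row does not reach is not made up. A row lasts 1/12 s, in which the tool goes at most 41.7 mm and 7.16 degrees, less where a joint would pass 70% of its speed; a pose out of reach is approached as far as the arm can. A call is refused whole if a number of a shift passes 41.7 or a number of a turn 0.125, either way. A call with a gripper value outside its range is refused whole. The fingers move at their own pace and stop on an object; FORCE is the grip in N (left out, the last holds). Time passes only in rows, so rows that do not move let the fingers close. It gives the time, the measured TCP pose, the force and the opening at its end, in the units of the state.
- readout.observe(): the state, without advancing time (a new reading comes with each control period).
- cams.read_camera(name): name is "side" or "top"; returns a dict with "color" (420x560x3 uint8, red, green, blue), "fx", "fy", "cx", "cy" (pixels), "dist_coeffs" ([k1, k2, p1, p2, k3] as OpenCV has them; the pictures are not rectified), "world_to_cam" (4x4, takes a point from world to camera coordinates). Camera axes: x right, y down, z forward; pixel columns grow to the right and rows downward; lengths in m; the calibration is good to about 2 mm. A picture is of the moment at which its call begins. There is no depth.
- workorder.hand_in(): hands the job in, once; it reports no verdict.
The state is a dict: "time": time; "qpos": joint angles; "qvel": joint speeds; "joint_efforts": joint torques, N m; "tool_pos": TCP position; "tool_rot": TCP orientation; "contact_force": force on the tool from outside, world axes, zero at the start; "torque": the same for the moment, N m; "opening": finger opening in m.
Only numpy, scipy, OpenCV 4.12 (cv2) and the standard library are available. Lean on these libraries where they do the work, as an engineer would, in place of code of your own. Each camera call takes 0.05 s, during which the arm holds its last target.

### The job

Close the blue guard of the strap cutter and fasten it with its red wing stud: line the wing up with the slot, push it in, and turn it clockwise as far as it goes so that it stays locked. Only then re-arm the cutter: move the black slide on the yellow reset box all the way in the arrow's direction, hold it there for a moment, and let go so that it snaps back by itself. Do not knock the loose things on the bench about, and leave everything released.

Things in the scene. Friction and masses are not known exactly. Their poses are not given: they have to be found in the camera images.
- guard (a joint): Angle of the blue steel guard (170 mm long, 200 mm wide, 6 mm thick) on top of the grey strap cutter: 0 shut (hard stop), up to 0.95 rad open. Hinged along its far edge, its free edge (nearer the robot) rises as it opens. A stiff hinge (about 0.95 N m of friction) keeps it where it is left; it needs some newtons down on its upper face near the free edge to close.
- guard_hinge (a point): Point on the hinge line, half-way along it, at the level of the guard's underside (92 mm above the bench). Its y axis lies along the hinge; it turns with the guard. With the guard shut its x axis is level and points away from the free edge: the guard reaches 170 mm along its -x, 100 mm each way along y, and its upper face is 6 mm up along its z.
- guard_edge (a point): Middle of the guard's free edge, on its upper face, 170 mm from the hinge. Turns with the guard; 98 mm above the bench when shut.
- slot (a point): Centre of the slotted brass receptacle inside the cutter's grey housing (240 x 240 x 90 mm, fixed to the bench), 84.5 mm above the bench, straight under the stud when the guard is shut. Its x axis lies along the slot (square to the hinge), z up; it does not turn with the guard. On the guard, short white marks show the slot's line and yellow bars the locked line, at right angles to it.
- stud_grip (a point): Centre of the red wing of the stud: a bar 40 mm long (its x), 10 mm thick (y), 30 mm tall (z), gripped across its thickness. The stud is captive in the guard, 145 mm from the hinge on the middle line. Raised, the wing spans 16 to 46 mm above the upper face (this centre 129 mm above the bench, guard shut); pushed in, 12 mm lower. Under it, a 24 mm collar reaches 8 mm above the guard when raised.
- stud_push (a joint): How far the stud is pushed into the guard, m: 0 raised, 0.012 fully in (stop). A spring pushes it back up (2 N when raised, 7 N fully in). With the guard shut, its cross pin strikes the receptacle after 2 mm unless the wing is within about 0.15 rad of the slot's line; it must go in more than about 10 mm before it can be turned. Once turned and let go it rises to about 9 mm and stays there, locked.
- stud_turn (a joint): Turn of the wing, rad, growing clockwise seen from above: 0 wing along the slot, 1.57 square to it (stop); range -0.4 to 1.57. It turns freely while raised, with light friction, and starts off the slot's line. Locked means pushed in at 0 and then turned to its stop at 1.57.
- slide_grip (a point): Centre of the black grip of the spring-return slide, 12 mm (x) by 20 mm (y) by 28 mm tall, on top of the fixed yellow reset box (100 x 130 x 50 mm). The grip spans 51 to 79 mm above the bench; this point is at 65 mm. It slides along its own +y axis, the way of the black arrow beside it.
- slide (a joint): Travel of the slide, m: 0 at rest, 0.035 at its end stop. A spring returns it: 2.2 N at rest, 6 N at the end.
- machine: The grey strap cutter, fixed. Origin at the middle of its underside on the bench; x axis away from the guard's free edge towards the hinge, z up.
- rivet_tray: Green tray of rivets, 120 x 130 x 40 mm, fixed, on the other side of the cutter from the reset box (origin under its middle).
- spool_tan: Loose orange thread spool, 44 mm across, 52 mm tall, upright; origin under its middle. To be left alone.
- spool_green: Loose green thread spool, 44 mm across, 52 mm tall, upright; origin under its middle. To be left alone.
- hammer: Loose hammer lying on the bench. To be left alone.
- screwdriver: Loose short screwdriver lying on the bench. To be left alone.
- cutting_die: Loose round steel cutting die, 64 mm across, 30 mm tall; origin under its middle. To be left alone.
- oil_can: Loose small blue oil bottle, 50 mm across, 110 mm tall, upright; origin under its middle. To be left alone.
Things that resemble listed ones, but are neither listed nor needed, are in the scene too. What is shaped like the part that bears slide_grip but purple is not meant.

How it is judged:
On the way, in this order (a step that is already met when the one before it is completed fails the run):
1. the guard is shut (within 0.04 rad) (value of joint guard below 0.04 rad), for 0.2 s.
2. the stud is pushed in through the slot (over 6.5 mm) and turned clockwise to lock (over 1.25 rad), guard shut (value of joint guard below 0.04 rad and value of joint stud_push above 0.0065 m and value of joint stud_turn above 1.25 rad), for 0.2 s.
3. with the guard locked, the slide is held at its end (over 32 mm of 35) (all of step 2 and value of joint slide above 0.032 m), for 0.2 s.
4. let go, the slide snaps back by itself (faster than 0.12 m/s, nothing touching it) (velocity of joint slide below -0.12 m/s and contact force between slide and anything else below 0.3 N).
At the end, for the whole second after the job is handed in: The guard is shut (under 0.04 rad), the stud is in (over 6.5 mm) and turned to lock (over 1.25 rad) and stays so when released, and the slide is back at rest (under 4 mm) (all of step 2 and value of joint slide below 0.004 m and contact force between guard and the fingers below 0.1 N); the robot touches nothing.
It fails at once if the slide is moved (over 15 mm) while the guard is not locked (value of joint slide above 0.015 m and not (value of joint guard below 0.04 rad and value of joint stud_push above 0.0065 m and value of joint stud_turn above 1.25 rad)).
It fails at once if a loose bystander is knocked more than 40 mm (distance of any of spool_tan, spool_green, hammer, screwdriver, cutting_die, oil_can from where it was at the start of the episode above 0.04 m).
It also fails if it takes over 67 s, if anything falls off the work surface, if the arm or the gripper's body presses on something with over 40 N, if the wrist force passes 120 N, or if a joint passes its speed limit or range.

## Working session

There is one attempt and no reset: what is moved stays moved. The work goes in short steps, Python scripts to look and compute and a shell command to move; the robot and the scene stay as the last step left them, time stands still between calls to the robot, and variables do not carry over. Pictures are saved under pics/ and viewed, and the job is handed in when it is done.

```bash
ls; mkdir -p pics; python3 - <<'E'
from cell import readout, cams
import cv2,numpy as np,pickle
print(readout.observe())
for n in("side","top"):
    c=cams.read_camera(n); pickle.dump(c,open(f"pics/{n}0.pkl","wb"))
    cv2.imwrite(f"pics/{n}0.png",cv2.resize(c["color"][:,:,::-1],(800,600),interpolation=cv2.INTER_CUBIC))
    print(n,c["fx"],c["fy"],c["cx"],c["cy"],c["dist_coeffs"],np.round(np.linalg.inv(c["world_to_cam"]),3))
E
```

```text
pics
{'time': 0.0, 'qpos': array([-1.41697676e+00,  3.42685821e-01,  1.52497474e+00, -9.06270576e-06,
        1.27537199e+00, -1.45991852e-01]), 'qvel': array([ 3.39447952e-06,  2.12774205e-05, -1.09385545e-03, -4.58469151e-04,
       -2.79201380e-04,  7.15964099e-04]), 'joint_efforts': array([ 3.26916641e-03, -4.31232262e+01, -2.44217777e+01,  7.20028044e-02,
        5.59617381e-02, -1.06690898e-04]), 'tool_pos': array([ 0.15505818, -0.50144749,  0.40407867]), 'tool_rot': array([-1.71076956,  1.5693564 ,  1.73063715]), 'contact_force': array([ 0.31413661,  0.24606196, -0.58364134]), 'torque': array([-0.00610655, -0.00046004,  0.01116884]), 'opening': 0.09194091096968045}
side 501.741793290345 501.741793290345 285.4696161581007 207.20126373484067 [-0.03571478  0.          0.          0.          0.        ] [[-0.963 -0.203  0.179  0.299]
 [-0.271  0.716 -0.643  0.994]
 [ 0.003 -0.668 -0.744  1.093]
 [ 0.     0.     0.     1.   ]]
top 390.18610006078796 390.18610006078796 274.63009669239875 211.19009814395 [-0.04835155  0.          0.          0.          0.        ] [[ 2.200e-02 -9.790e-01  2.040e-01  2.740e-01]
 [-1.000e+00 -2.200e-02  3.000e-03  1.160e-01]
 [ 1.000e-03 -2.040e-01 -9.790e-01  1.311e+00]
 [ 0.000e+00  0.000e+00  0.000e+00  1.000e+00]]
```

View pics/side0.png

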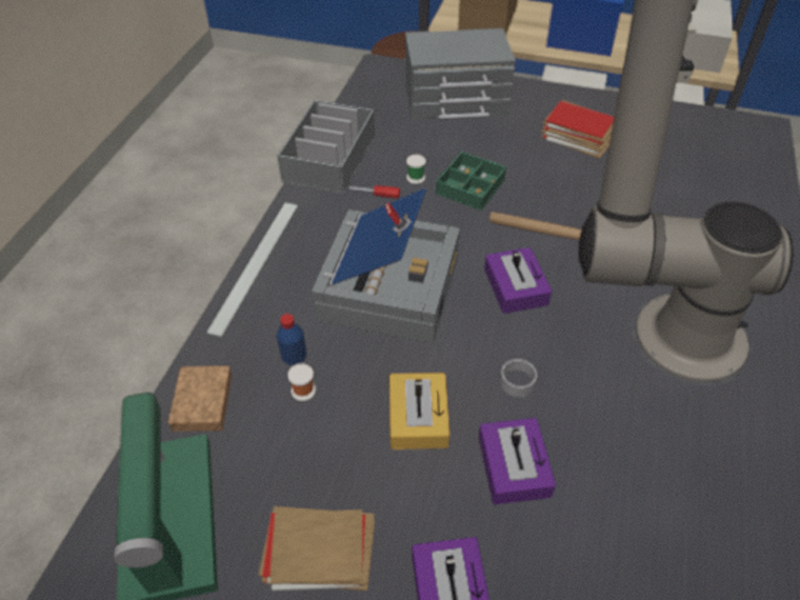

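View pics/top0.png

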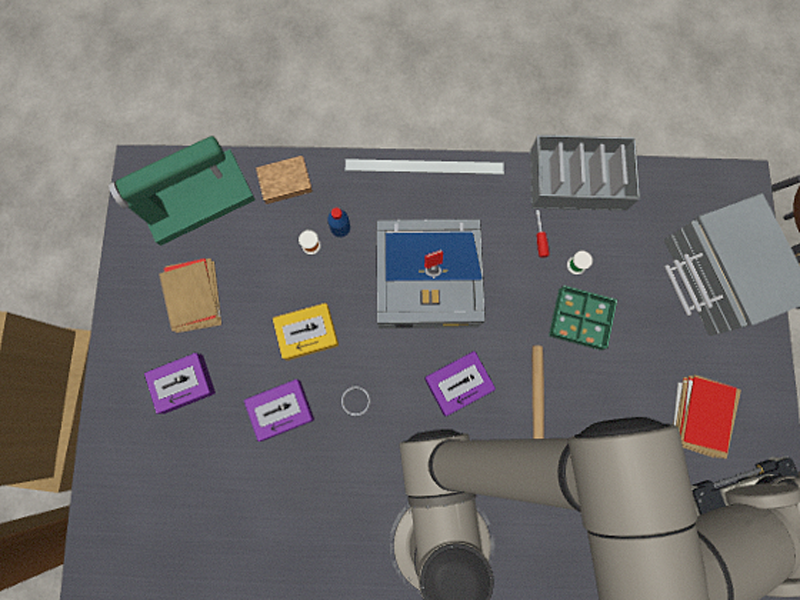

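Top view (800 px scale): cutter at (430,272), stud at (433,262), one yellow box at (305,331); the purple ones at (179,382), (278,410), (460,382) are decoys.

```bash
cat > h.py <<'E'
import numpy as np,cv2
def K(c): return np.array([[c["fx"],0,c["cx"]],[0,c["fy"],c["cy"]],[0,0,1.]]),np.array(c["dist_coeffs"],float)
def ray(c,uv):
    k,d=K(c); p=cv2.undistortPoints(np.array(uv,float).reshape(-1,1,2),k,d).reshape(-1,2)
    T=np.linalg.inv(c["world_to_cam"]); D=np.c_[p,np.ones(len(p))]@T[:3,:3].T
    return T[:3,3],D
def onz(c,uv,z):
    o,D=ray(c,uv); return o+D*((z-o[2])/D[:,2])[:,None]
def proj(c,P):
    k,d=K(c); W=c["world_to_cam"]; return cv2.projectPoints(np.array(P,float).reshape(-1,3),cv2.Rodrigues(W[:3,:3])[0],W[:3,3],k,d)[0].reshape(-1,2)
def tri(ca,ua,cb,ub):
    o,D=ray(ca,[ua]);q,E=ray(cb,[ub]);d=D[0];e=E[0]
    s=np.linalg.lstsq(np.c_[d,-e],q-o,rcond=None)[0]
    a=o+s[0]*d;b=q+s[1]*e
    return (a+b)/2,np.linalg.norm(a-b)
def crop(c,x0,y0,x1,y1,f,name):
    im=c["color"][y0:y1,x0:x1,::-1]; cv2.imwrite("pics/"+name,cv2.resize(im,None,fx=f,fy=f,interpolation=cv2.INTER_CUBIC))
E
python3 - <<'E'
import pickle;from h import *
t=pickle.load(open("pics/top0.pkl","rb"));s=pickle.load(open("pics/side0.pkl","rb"))
crop(t,180,145,350,260,4.5,"t_c.png"); crop(s,215,125,335,325,3,"s_c.png")
def cen(c,f,box):
    h=cv2.cvtColor(c["color"],cv2.COLOR_RGB2HSV).astype(int);m=f(h)
    mm=np.zeros(m.shape,np.uint8);x0,y0,x1,y1=box;mm[y0:y1,x0:x1]=m[y0:y1,x0:x1]
    return mm
Y=lambda h:(h[...,0]>18)&(h[...,0]<32)&(h[...,1]>140)&(h[...,2]>90)
for c,b,n in((t,(180,200,250,260),"t"),(s,(260,250,330,325),"s")):
    m=cen(c,Y,b);cs=cv2.findContours(m,0,2)[0];k=max(cs,key=cv2.contourArea)
    r=cv2.minAreaRect(k);print(n,r,cv2.boxPoints(r).round(1).tolist())
    ap=cv2.approxPolyDP(cv2.convexHull(k),2,True).reshape(-1,2);print(ap.tolist())
E
```

```text
t ((213.15185546875, 231.84669494628906), (31.15374755859375, 40.41423034667969), 74.47589111328125) [[189.5, 222.1999969482422], [228.5, 211.39999389648438], [236.8000030517578, 241.39999389648438], [197.89999389648438, 252.3000030517578]]
[[227, 212], [236, 241], [198, 250], [191, 222]]
s ((293.0, 287.5), (51.0, 40.0), 90.0) [[273.0, 262.0], [313.0, 262.0], [313.0, 313.0], [273.0, 313.0]]
[[310, 262], [312, 312], [275, 313], [274, 262]]
```

View pics/t_c.png

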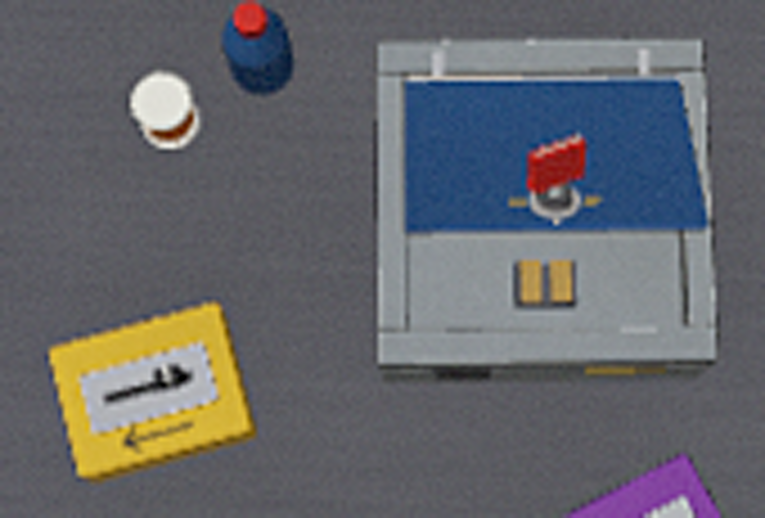

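View pics/s_c.png

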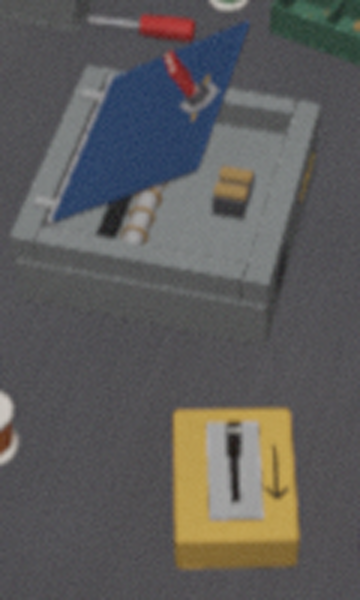

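```bash
python3 - <<'E'
import pickle;from h import *
t=pickle.load(open("pics/top0.pkl","rb"));s=pickle.load(open("pics/side0.pkl","rb"))
np.set_printoptions(precision=4,suppress=True)
T=lambda *p:[np.array(q)/4.5+[180,145]-.4 for q in p]
S=lambda *p:[np.array(q)/3.+[215,125]-.33 for q in p]
print("housing top",onz(t,T((379,42),(702,40),(716,362),(379,362)),.09))
print("housing side",onz(s,S((88,66),(321,102),(266,284),(12,237)),.09))
print("slot top",onz(t,T((546,283)),.0845),"side",onz(s,S((232,182)),.0845))
ya=T((50,350),(217,303),(255,433),(80,474)); yb=S((173,410),(290,408),(297,543),(175,546))
print("box top",onz(t,ya,.05)); print("box side",onz(s,yb,.05))
print("panel", onz(t,T((80,378),(207,343),(217,398),(92,432)),.05))
print("arrow",onz(t,T((193,424),(123,439)),.05),onz(s,S((275,447),(277,499)),.05))
print("guard edge L",tri(t,T((405,232))[0],s,S((205,168))[0]),"R",tri(t,T((708,228))[0],s,S((248,22))[0]))
print("collar",tri(t,T((554,205))[0],s,S((205,98))[0]))
print("wingtop corners", tri(t,T((530,152))[0],s,S((166,63))[0]), tri(t,T((585,138))[0],s,S((175,53))[0]))
crop(t,195,210,245,255,14,"t_y.png"); crop(s,265,255,320,320,9,"s_y.png")
crop(t,285,165,325,200,16,"t_s.png"); crop(s,260,130,300,170,14,"s_s.png")
E
```

```text
housing top [[ 0.7197  0.1599  0.09  ]
 [ 0.7269 -0.0771  0.09  ]
 [ 0.4872 -0.0845  0.09  ]
 [ 0.482   0.1533  0.09  ]]
housing side [[ 0.7268 -0.0749  0.09  ]
 [ 0.4897 -0.087   0.09  ]
 [ 0.4834  0.1553  0.09  ]
 [ 0.7174  0.1638  0.09  ]]
slot top [[0.5428 0.0357 0.0845]] side [[0.5462 0.0376 0.0845]]
box top [[0.4922 0.3951 0.05  ]
 [0.53   0.2745 0.05  ]
 [0.4348 0.2426 0.05  ]
 [0.4021 0.3675 0.05  ]]
box side [[0.5318 0.2797 0.05  ]
 [0.4367 0.2506 0.05  ]
 [0.4001 0.3768 0.05  ]
 [0.4923 0.4057 0.05  ]]
panel [[0.472  0.3718 0.05  ]
 [0.5    0.2805 0.05  ]
 [0.4597 0.2713 0.05  ]
 [0.4327 0.3607 0.05  ]]
arrow [[0.4403 0.2878 0.05  ]
 [0.4282 0.3379 0.05  ]] [[0.4392 0.2927 0.05  ]
 [0.4253 0.3415 0.05  ]]
guard edge L (array([0.5471, 0.1353, 0.1983]), np.float64(0.005302155189975645)) R (array([ 0.559 , -0.0633,  0.1936]), np.float64(0.001385296393563191))
collar (array([0.5732, 0.0373, 0.184 ]), np.float64(0.0015875019654969407))
wingtop corners (array([0.5988, 0.0564, 0.2332]), np.float64(0.006302448474497617)) (array([0.6082, 0.0196, 0.2147]), np.float64(0.006148775133731358))
```

View pics/t_y.png

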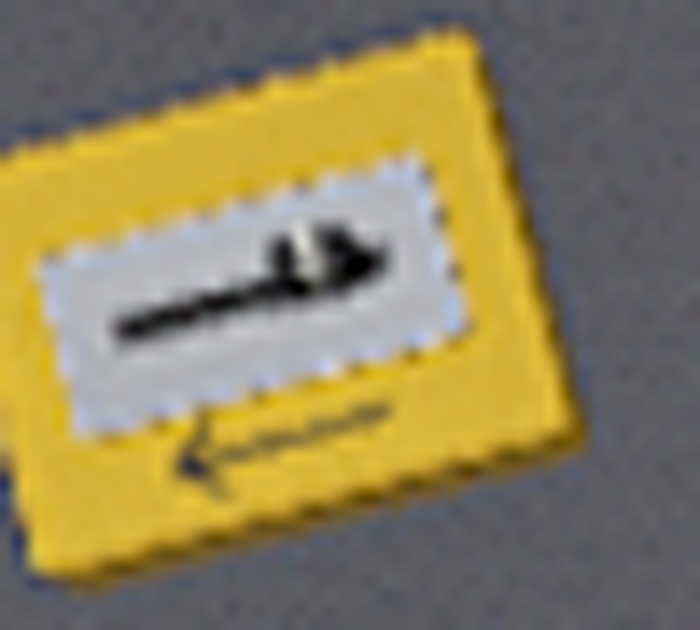

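View pics/s_y.png

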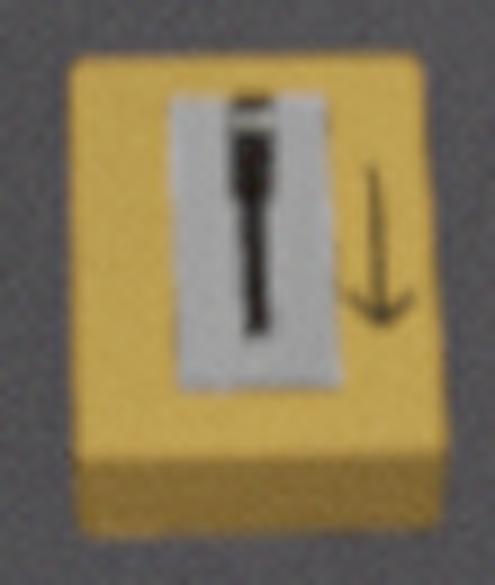

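View pics/t_s.png

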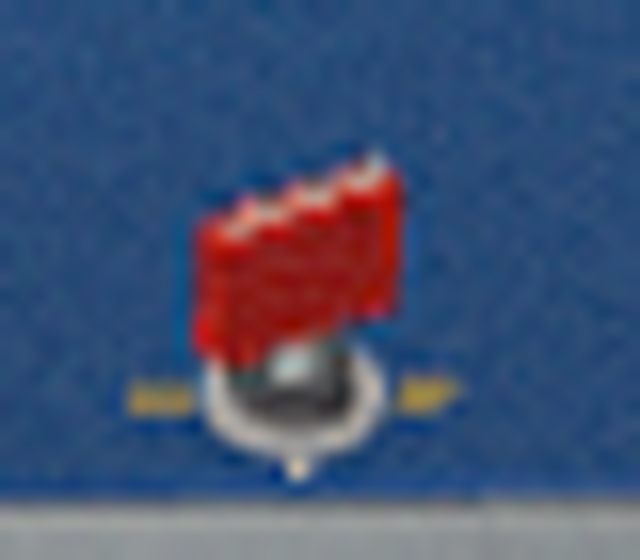

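View pics/s_s.png

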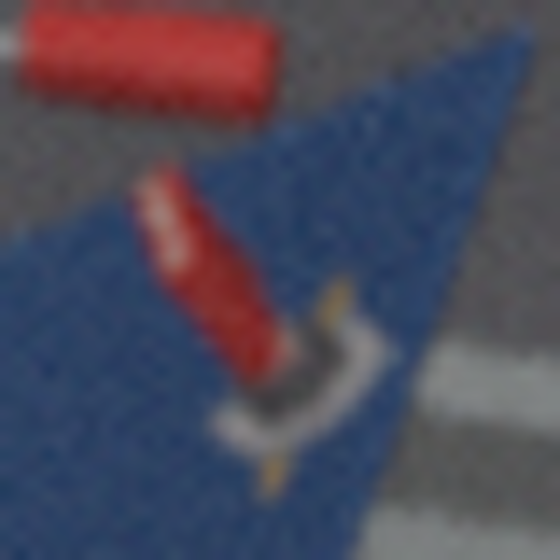

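Yellow box: grip (black with white stripe) at t_y crop (315,255)/s_y crop (252,115); arrow points image-left, towards world +y. Wing lies almost along the hinge (about 1.3 rad off the slot line). Now work out the first move.

```bash
python3 - <<'E'
import pickle;from h import *
from scipy.spatial.transform import Rotation as R
from cell import readout
np.set_printoptions(precision=4,suppress=True)
t=pickle.load(open("pics/top0.pkl","rb"));s=pickle.load(open("pics/side0.pkl","rb"))
u=np.array([311,250])/14+[195,210]-.46; v=np.array([252,117])/9+[265,255]-.44
print(tri(t,u,s,v), onz(t,[u],.079),onz(s,[v],.079))
o=readout.observe();M=R.from_euler("xyz",o["tool_rot"]).as_matrix();print(M)
print("tool y angle",np.arctan2(M[1,1],M[0,1]),o["tool_pos"],np.array([.570,.037,.40])-o["tool_pos"])
E
```

```text
(array([0.4725, 0.304 , 0.0791]), np.float64(0.000558885804367293)) [[0.4728 0.304  0.079 ]] [[0.4722 0.304  0.079 ]]
[[-0.0002  0.2953 -0.9554]
 [ 0.0013 -0.9554 -0.2953]
 [-1.     -0.0013 -0.0002]]
tool y angle -1.2710389870251313 [ 0.155  -0.5015  0.4041] [ 0.415   0.5385 -0.0041]
```

```bash
python3 -m inch '20 27 8 -0.04 1;20 27 8 -0.04 1;20 27 8 -0.04 1;20 27 8 -0.04 1;20 27 0 -0.04 1;20 27 0 -0.04 1;20 27 0 -0.03 1;20 27 0 0 1'
python3 -m inch '21 27 0 0 1;21 27 0 0 1;21 27 0 0 1;21 27 0 0 1;21 27 0 0 1;21 27 0 0 1;21 27 0 0 1;21 27 0 0 1'
python3 -m inch '22 27 0 0 1;22 27 0 0 1;22 27 0 0 1;21 26 0 0 1;0 0 0 0 1;0 0 0 0 1'
python3 - <<'E'
from h import *;from cell import readout,cams
from scipy.spatial.transform import Rotation as R
o=readout.observe();M=R.from_euler("xyz",o["tool_rot"]).as_matrix();print(o["tool_pos"],np.arctan2(M[1,1],M[0,1]),o["contact_force"])
s=cams.read_camera("side");crop(s,190,100,360,230,4.5,"s1.png")
E
```

```text
time: 0.77
tool_pos: [0.3156, -0.284, 0.4366]
tool_rot: [-0.843, 1.57, 2.326]
contact_force: [0.2, -1.5, -0.4]
opening: 0.0917
time: 1.43
tool_pos: [0.4838, -0.0679, 0.4365]
tool_rot: [-0.02, 1.57, -3.131]
contact_force: [0.4, -0.4, -0.9]
opening: 0.0918
time: 1.93
tool_pos: [0.5706, 0.0388, 0.4356]
tool_rot: [0.034, 1.569, -3.075]
contact_force: [0.3, -0.3, 0.6]
opening: 0.0918
[0.57056333 0.03877869 0.4356183 ] -1.5382277341431265 [ 0.25919551 -0.31374313  0.58243773]
```

View pics/s1.png

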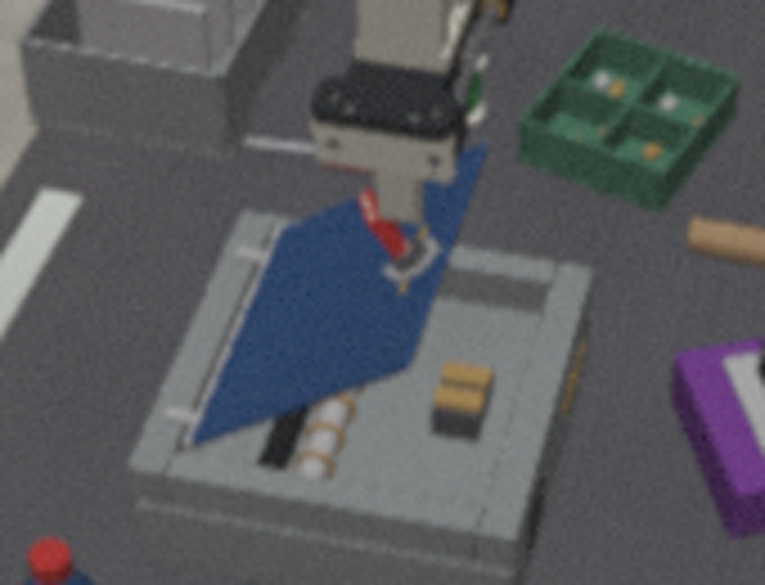

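The picture shows the fingers just above the guard, straddling the stud. Press down.

```bash
python3 -m inch '0 0 -12 0 1;0 0 -12 0 1;0 0 -12 0 1;0 0 -12 0 1;0 0 -8 0 1;0 0 -8 0 1;0 0 -8 0 1;0 0 -8 0 1'
python3 -m inch '0 0 -8 0 1;0 0 -8 0 1;0 0 -8 0 1;0 0 -8 0 1;0 0 -8 0 1;0 0 -8 0 1;0 0 -8 0 1;0 0 -8 0 1'
python3 -m inch '0 0 -6 0 1;0 0 -4 0 1;0 0 -2 0 1;0 0 -2 0 1;0 0 -1 0 1;0 0 0 0 1'
```

```text
time: 2.65
tool_pos: [0.5701, 0.0369, 0.3572]
tool_rot: [2.88, 1.569, -0.232]
contact_force: [-0.9, -0.0, 4.8]
opening: 0.0917
time: 3.32
tool_pos: [0.5699, 0.0375, 0.2917]
tool_rot: [-0.042, 1.57, 3.129]
contact_force: [-2.0, -0.1, 3.4]
opening: 0.0919
time: 3.82
tool_pos: [0.5702, 0.0374, 0.2777]
tool_rot: [3.038, 1.57, -0.074]
contact_force: [-0.2, 0.2, -0.2]
opening: 0.0922
```

```bash
python3 -m inch '0 0 -1 0 1;0 0 -1 0 1;0 0 0 0 1;0 0 0 0 1'; python3 -m inch '0 0 -1 0 1;0 0 -1 0 1;0 0 0 0 1;0 0 0 0 1'
```

```text
time: 4.15
tool_pos: [0.5703, 0.0374, 0.2763]
tool_rot: [3.017, 1.57, -0.095]
contact_force: [-1.7, 0.6, 5.3]
opening: 0.0921
time: 4.48
tool_pos: [0.5701, 0.0375, 0.2761]
tool_rot: [2.994, 1.568, -0.118]
contact_force: [-6.7, -0.3, 19.0]
opening: 0.0916
```

Hard stop reached (19 N, tips at 98 mm). Lift and look.

```bash
python3 -m inch '0 0 10 0 1;0 0 20 0.12 1;0 0 25 0.12 1;0 0 30 0.12 1;-15 0 35 0.12 1;-40 0 0 0.12 1;-40 0 0 0.12 1;-40 0 0 0.12 1'
python3 -m inch '-30 0 0 0.12 1;0 0 0 0.12 1;0 0 0 0.12 1;0 0 0 0.12 1;0 0 0 0.12 1;0 0 0 0.12 1;0 0 0 0.12 1;0 0 0 0.12 1'
python3 - <<'E'
from h import *;from cell import readout,cams;import pickle
s=cams.read_camera("side");crop(s,215,115,345,215,5,"s2.png")
t=cams.read_camera("top");crop(t,255,145,355,240,6,"t2.png");pickle.dump((s,t),open("pics/2.pkl","wb"))
E
```

```text
time: 5.15
tool_pos: [0.4336, 0.0374, 0.3939]
tool_rot: [2.129, 1.569, -0.137]
contact_force: [-0.9, 0.1, 1.2]
opening: 0.0921
time: 5.82
tool_pos: [0.4052, 0.0374, 0.3938]
tool_rot: [1.266, 1.57, -0.04]
contact_force: [0.3, 0.0, 0.3]
opening: 0.0921
```

View pics/s2.png

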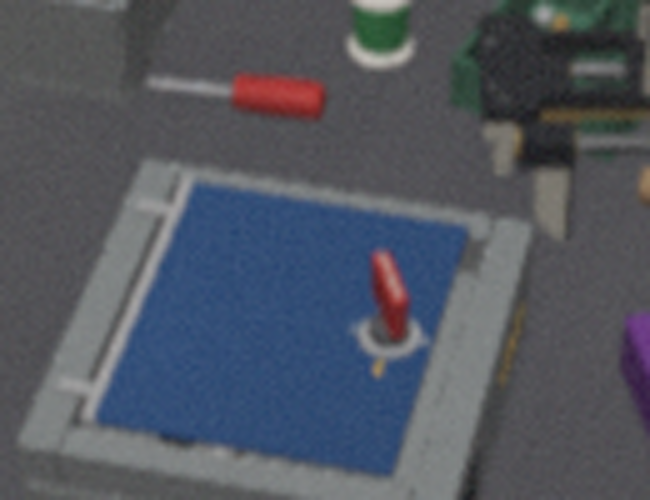

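View pics/t2.png

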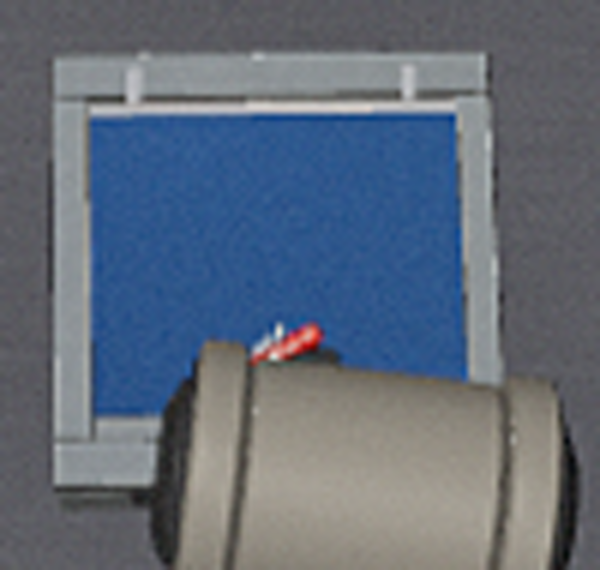

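```bash
python3 - <<'E'
from h import *;import pickle
s,t=pickle.load(open("pics/2.pkl","rb"));crop(s,280,160,306,194,18,"s3.png")
crop(t,292,195,314,210,26,"t3.png")
h=cv2.cvtColor(s["color"],cv2.COLOR_RGB2HSV)
E
```

```text
(no output)
```

View pics/s3.png

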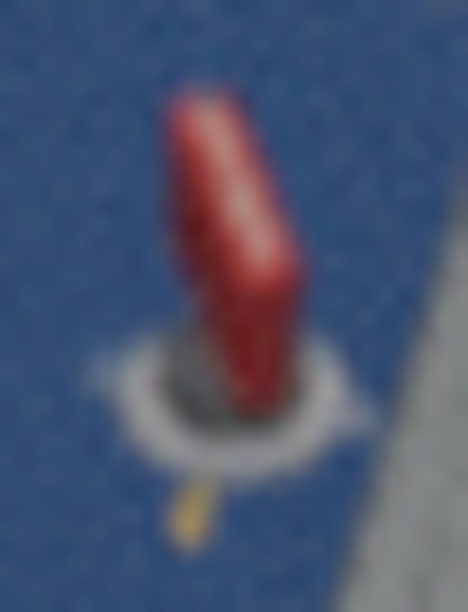

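View pics/t3.png

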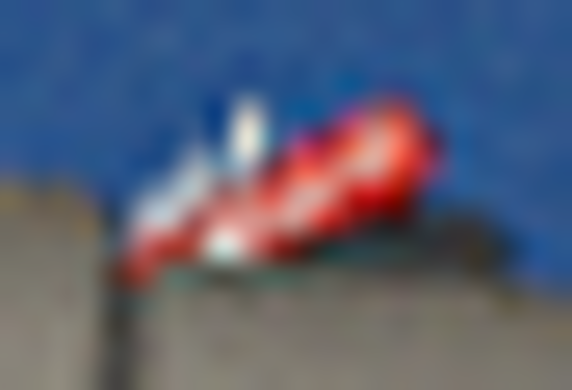

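```bash
python3 - <<'E'
from h import *;import pickle
np.set_printoptions(precision=4,suppress=True)
s,t=pickle.load(open("pics/2.pkl","rb"))
S=lambda *p:[np.array(q)/18.+[280,160]-.47 for q in p]
T=lambda *p:[np.array(q)/26.+[292,195]-.48 for q in p]
a=onz(s,S((208,97),(268,266)),.144);print(a,a.mean(0),np.arctan2(*(a[0]-a[1])[[1,0]]))
b=onz(t,T((405,130),(150,250)),.144);print(b,b.mean(0),np.arctan2(*(b[0]-b[1])[[1,0]]))
m=onz(s,S((98,375),(368,418)),.098);print(m,m.mean(0),np.arctan2(*(m[0]-m[1])[[1,0]]))
S5=lambda *p:[np.array(q)/5.+[215,115]-.4 for q in p]
g=onz(s,S5((196,183),(468,228),(395,475)),.098);print(g)
E
```

```text
[[0.5546 0.019  0.144 ]
 [0.5363 0.052  0.144 ]] [0.5455 0.0355 0.144 ] -1.0638580822047021
[[0.5553 0.0208 0.144 ]
 [0.54   0.0508 0.144 ]] [0.5477 0.0358 0.144 ] -1.1011662699467084
[[0.5669 0.037  0.098 ]
 [0.5242 0.0346 0.098 ]] [0.5455 0.0358 0.098 ] 0.05580130964839485
[[ 0.6889 -0.0551  0.098 ]
 [ 0.5244 -0.0612  0.098 ]
 [ 0.5152  0.1361  0.098 ]]
```

```bash
python3 -m inch '30 0 0 0.12 1;30 0 0 0.11 1;30 0 0 0 1;30 0 0 0 1;20 -1 0 0 1;0 0 0 0 1;0 0 0 0 1'
python3 - <<'E'
from h import *;from cell import readout
from scipy.spatial.transform import Rotation as R
o=readout.observe();M=R.from_euler("xyz",o["tool_rot"]).as_matrix();print(o["tool_pos"],np.arctan2(M[1,1],M[0,1]),o["qpos"])
E
```

```text
time: 6.5
tool_pos: [0.5455, 0.0363, 0.3929]
tool_rot: [-2.152, 1.57, 3.046]
contact_force: [-0.6, -0.8, -0.6]
opening: 0.0919
[0.5455118  0.03634803 0.39291474] 0.4858522703025796 [-7.36749896e-02  3.91514670e-01  1.48271984e+00  2.72888090e-05
  1.26855335e+00 -5.59535070e-01]
```

```bash
python3 -m inch '0 0 -25 0 1;0 0 -25 0 1;0 0 -20 0 1;0 0 -15 0 1;0 0 -10 0 1;0 0 -8 0 1;0 0 0 0 1' 
python3 -m inch '0 0 0 0 0.4;0 0 0 0 0;0 0 0 0 0;0 0 0 0 0;0 0 0 0 0;0 0 0 0 0' 15
python3 -m inch '0 0 0 0 0;0 0 0 0 0;0 0 0 0 0;0 0 0 0 0;0 0 0 0 0;0 0 0 0 0' 15
```

```text
time: 7.08
tool_pos: [0.5443, 0.0365, 0.2898]
tool_rot: [-2.15, 1.569, 3.051]
contact_force: [-0.1, 0.1, 0.3]
opening: 0.0919
time: 7.58
tool_pos: [0.5451, 0.0364, 0.2911]
tool_rot: [1.043, 1.57, -0.039]
contact_force: [0.4, 0.1, 0.4]
opening: 0.0566
time: 8.08
tool_pos: [0.5451, 0.0364, 0.2907]
tool_rot: [1.457, 1.571, 0.375]
contact_force: [0.5, -0.2, -0.9]
opening: 0.0164
```

```bash
python3 -m inch '0 0 0 0 0;0 0 0 0 0;0 0 0 0 0' 15; python3 - <<'E'
from h import *;from cell import readout
from scipy.spatial.transform import Rotation as R
o=readout.observe();M=R.from_euler("xyz",o["tool_rot"]).as_matrix();print(o["tool_pos"],np.arctan2(M[1,1],M[0,1]),o["torque"],o["contact_force"])
E
```

```text
time: 8.33
tool_pos: [0.5456, 0.0366, 0.2908]
tool_rot: [1.28, 1.569, 0.198]
contact_force: [4.3, 1.8, -2.2]
opening: 0.0101
[0.54556802 0.03655993 0.29082359] 0.4889339970278384 [ 0.3188348  -0.94800689  0.03423744] [ 4.30983163  1.76813907 -2.22644572]
```

```bash
python3 -m inch '1 0.4 0 0.12 0;0 0 0 0.12 0;0 0 0 0.12 0;0 0 0 0.12 0;0 0 0 0.12 0;0 0 0 0.12 0;0 0 0 0.12 0;0 0 0 0.12 0'
python3 -m inch '0 0 0 0.12 0;0 0 0 0.03 0;0 0 0 0 0;0 0 0 0 0'; python3 - <<'E'
from h import *;from cell import readout,cams
from scipy.spatial.transform import Rotation as R
o=readout.observe();M=R.from_euler("xyz",o["tool_rot"]).as_matrix();print(o["tool_pos"],np.arctan2(M[1,1],M[0,1]),o["torque"],o["contact_force"])
s=cams.read_camera("side");crop(s,255,130,335,200,9,"s4.png")
E
```

```text
time: 9.0
tool_pos: [0.5461, 0.0368, 0.2908]
tool_rot: [0.691, 1.571, 0.575]
contact_force: [2.3, 1.4, -0.8]
opening: 0.0097
time: 9.33
tool_pos: [0.5461, 0.0369, 0.2908]
tool_rot: [0.549, 1.571, 0.576]
contact_force: [2.2, 1.6, -1.6]
opening: 0.0102
[0.54610624 0.03687831 0.29080563] 1.5976466515811616 [ 0.25116068 -0.50531797  0.04013501] [ 2.15454732  1.59458016 -1.60772694]
```

View pics/s4.png

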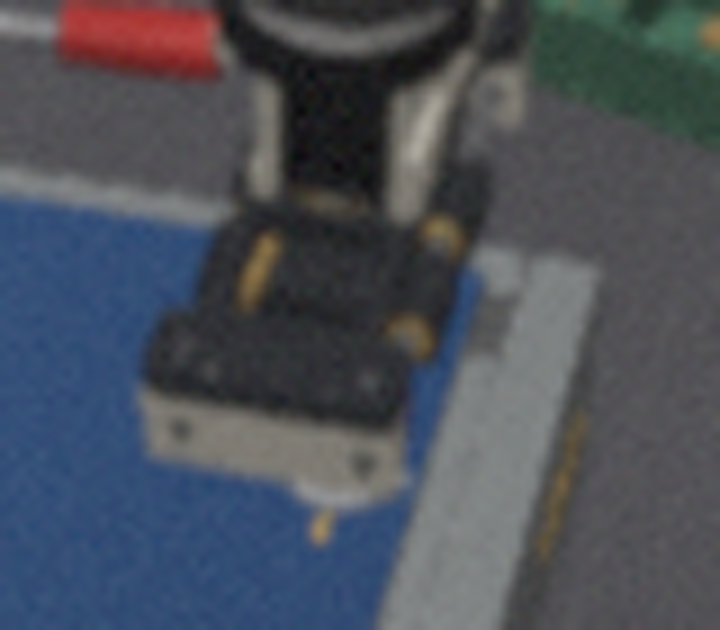

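```bash
python3 -m inch '0 0 0 0 0;0 0 -3 0 0;0 0 -3 0 0;0 0 -2 0 0;0 0 0 0 0' 30;  python3 -m inch '0 0 -2 0 0;0 0 -2 0 0;0 0 0 0 0;0 0 0 0 0' 30
```

```text
time: 9.8
tool_pos: [0.5461, 0.0369, 0.2826]
tool_rot: [0.769, 1.571, 0.797]
contact_force: [1.2, 1.6, 4.0]
opening: 0.01
time: 10.13
tool_pos: [0.5461, 0.0369, 0.2789]
tool_rot: [0.425, 1.57, 0.453]
contact_force: [0.2, 1.5, 6.2]
opening: 0.01
```

```bash
python3 -m inch '0 0 -0.6 0 0;0 0 0 0 0;0 0 0 0 0' 30;  python3 -m inch '0 0 0 -0.12 0;0 0 0 -0.12 0;0 0 0 -0.12 0;0 0 0 -0.12 0;0 0 0 -0.12 0;0 0 0 -0.12 0' 30;  python3 -m inch '0 0 0 -0.12 0;0 0 0 -0.12 0;0 0 0 -0.12 0;0 0 0 -0.12 0;0 0 0 -0.12 0;0 0 0 0 0' 30
python3 - <<'E'
from h import *;from cell import readout
from scipy.spatial.transform import Rotation as R
o=readout.observe();M=R.from_euler("xyz",o["tool_rot"]).as_matrix();print(o["tool_pos"],np.arctan2(M[1,1],M[0,1]),o["torque"],o["contact_force"],o["qpos"])
E
```

```text
time: 10.38
tool_pos: [0.5461, 0.0368, 0.2787]
tool_rot: [0.18, 1.57, 0.208]
contact_force: [-0.9, 1.9, 8.2]
opening: 0.0099
time: 10.88
tool_pos: [0.546, 0.0367, 0.2787]
tool_rot: [0.257, 1.57, -0.441]
contact_force: [-1.2, 1.3, 7.8]
opening: 0.0095
time: 11.38
tool_pos: [0.546, 0.0367, 0.2787]
tool_rot: [0.249, 1.57, -1.049]
contact_force: [-1.0, 1.1, 8.4]
opening: 0.0096
[0.54596234 0.03668341 0.27867162] 0.27252441771388614 [ 0.22150536  0.0899577  -0.01967375] [-0.98850105  1.089397    8.37484316] [-7.28989822e-02  5.12797725e-01  1.63223316e+00 -4.18063326e-04
  9.96324455e-01 -3.45196248e-01]
```

```bash
python3 -m inch '0 0 0 -0.12 0;0 0 0 -0.10 0;0 0 0 -0.03 0;0 0 0 -0.02 0;0 0 0 0 0;0 0 0 0 0' 30
python3 - <<'E'
from h import *;from cell import readout
from scipy.spatial.transform import Rotation as R
o=readout.observe();M=R.from_euler("xyz",o["tool_rot"]).as_matrix();print(o["tool_pos"],np.arctan2(M[1,1],M[0,1]),o["torque"],o["contact_force"])
E
```

```text
time: 11.88
tool_pos: [0.5459, 0.0368, 0.2787]
tool_rot: [0.207, 1.57, -1.354]
contact_force: [-1.3, 0.8, 8.5]
opening: 0.0098
[0.54591512 0.03675315 0.27867816] 0.009871848799386624 [0.1343271  0.18451084 0.37438414] [-1.33865351  0.79907216  8.46006169]
```

```bash
python3 -m inch '0 0 0 0 0.4;0 0 0 0 0.4;0 0 0 0 0.4;0 0 0 0 0.4;0 0 0 0 0.4;0 0 0 0 0.4'; python3 -m inch '0 0 15 0 0.4;0 0 30 0 0.4;0 0 35 0 0.4;0 20 30 0.1 0.4;-20 35 0 0.1 0.2;-20 35 0 0.09 0;-20 35 0 0 0;-10 35 0 0 0'
python3 - <<'E'
from h import *;from cell import readout,cams;import pickle
from scipy.spatial.transform import Rotation as R
o=readout.observe();M=R.from_euler("xyz",o["tool_rot"]).as_matrix();print(o["tool_pos"],np.arctan2(M[1,1],M[0,1]),o["contact_force"])
s=cams.read_camera("side");crop(s,255,130,335,200,9,"s5.png")
t=cams.read_camera("top");crop(t,180,145,350,260,4.5,"t5.png");pickle.dump((s,t),open("pics/5.pkl","wb"))
E
```

```text
time: 12.38
tool_pos: [0.546, 0.0368, 0.2779]
tool_rot: [-1.473, 1.57, -3.035]
contact_force: [-0.4, 0.3, -0.0]
opening: 0.0367
time: 13.05
tool_pos: [0.474, 0.198, 0.3884]
tool_rot: [-1.724, 1.57, -2.996]
contact_force: [1.4, 0.1, 0.5]
opening: 0.0145
[0.47399107 0.19801499 0.38837623] 0.29904896659900176 [1.40144354 0.06462078 0.53255098]
```

View pics/s5.png

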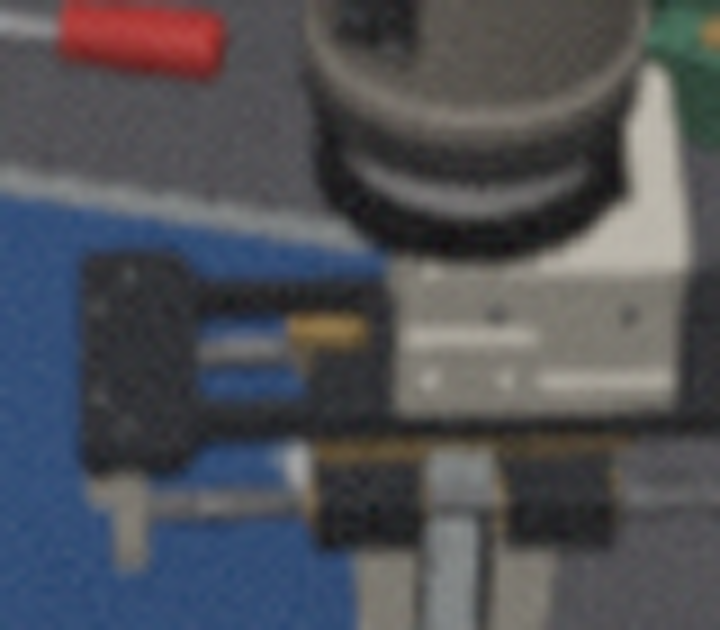

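View pics/t5.png

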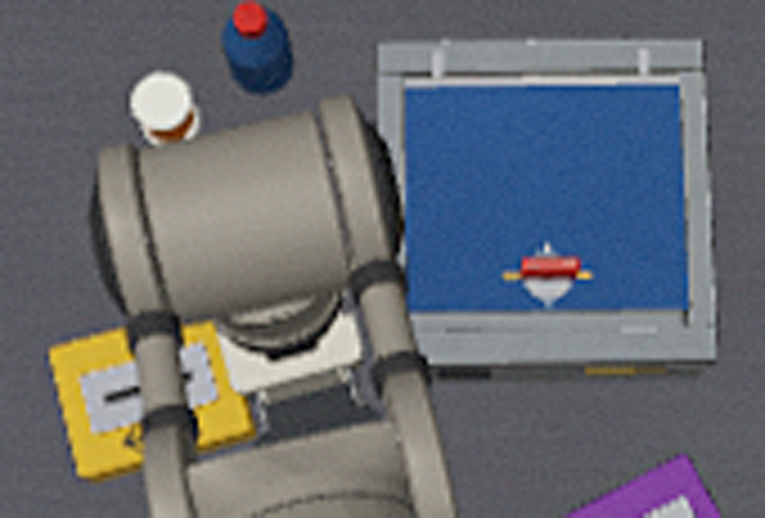

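Top view: wing at crop (550,268) lies along the yellow bars and sits low: locked. Now to behind the yellow slide's grip.

```bash
python3 -m inch '4 35 0 0 0;4 35 0 0 0;0 5.5 -20 0 0;0 0 -40 0 0;0 0 -40 0 0;0 0 0 0 0;0 0 0 0 0'
python3 - <<'E'
from h import *;from cell import readout,cams;import pickle
from scipy.spatial.transform import Rotation as R
o=readout.observe();M=R.from_euler("xyz",o["tool_rot"]).as_matrix();print(o["tool_pos"],np.arctan2(M[1,1],M[0,1]),o["contact_force"],o["opening"])
s=cams.read_camera("side");crop(s,245,220,335,320,6,"s6.png");pickle.dump(s,open("pics/6.pkl","wb"))
E
```

```text
time: 13.73
tool_pos: [0.4841, 0.2717, 0.2869]
tool_rot: [-1.451, 1.566, -2.723]
contact_force: [0.8, 0.6, 0.0]
opening: 0.0007
[0.48407417 0.27171303 0.2869484 ] 0.29856554971782157 [0.81492296 0.63676068 0.03885642] 0.0006625884088231346
```

View pics/s6.png

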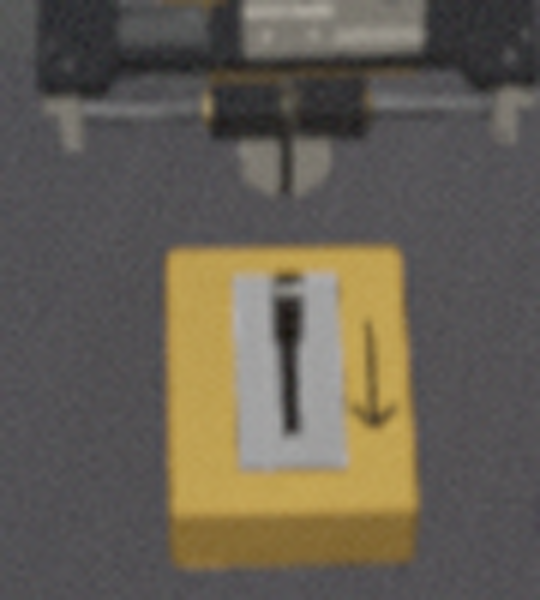

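Fingers closed at crop (287,190), in line with the grip at (288,310) of the yellow box, arrow toward (372,425): this is the right one. Descend and push.

```bash
python3 -m inch '-1 0 -20 0 0;0 0 -18 0 0;0 0 -12 0 0;0 0 0 0 0' ; python3 -m inch '-1.2 3.8 0 0 0;-1.2 3.8 0 0 0;-1.2 3.8 0 0 0;0 0 0 0 0'; python3 -m inch '-1.5 4.8 0 0 0;-1.5 4.8 0 0 0;0 0 0 0 0;0 0 0 0 0'
```

```text
time: 14.12
tool_pos: [0.4836, 0.272, 0.2389]
tool_rot: [1.552, 1.57, 0.279]
contact_force: [-0.1, -0.1, 0.3]
opening: 0.0
time: 14.45
tool_pos: [0.4796, 0.2847, 0.2396]
tool_rot: [1.755, 1.568, 0.484]
contact_force: [-1.0, 0.4, -0.6]
opening: 0.0007
time: 14.78
tool_pos: [0.4767, 0.2935, 0.2385]
tool_rot: [1.255, 1.57, -0.016]
contact_force: [1.0, -3.2, 2.1]
opening: 0.0005
```

```bash
python3 -m inch '-1.5 4.8 0 0 0;-1.5 4.8 0 0 0;-1.5 4.8 0 0 0;-1.5 4.8 0 0 0;0 0 0 0 0'; python3 -m inch '-0.9 2.9 0 0 0;-0.9 2.9 0 0 0;0 0 0 0 0'
```

```text
time: 15.2
tool_pos: [0.4704, 0.3133, 0.2383]
tool_rot: [1.418, 1.57, 0.147]
contact_force: [4.1, -3.7, 3.4]
opening: 0.0006
time: 15.45
tool_pos: [0.4688, 0.3186, 0.2383]
tool_rot: [1.1, 1.57, -0.172]
contact_force: [3.7, -5.5, 4.5]
opening: 0.0004
```

```bash
python3 -m inch '-0.6 1.9 0 0 0;-0.3 1 0 0 0;0 0 0 0 0;0 0 0 0 0'; python3 - <<'E'
from h import *;from cell import cams
s=cams.read_camera("side");crop(s,245,220,335,320,6,"s7.png")
E
```

```text
time: 15.78
tool_pos: [0.4684, 0.3201, 0.2383]
tool_rot: [0.148, 1.568, -1.124]
contact_force: [4.9, -11.5, 4.8]
opening: 0.0006
```

View pics/s7.png

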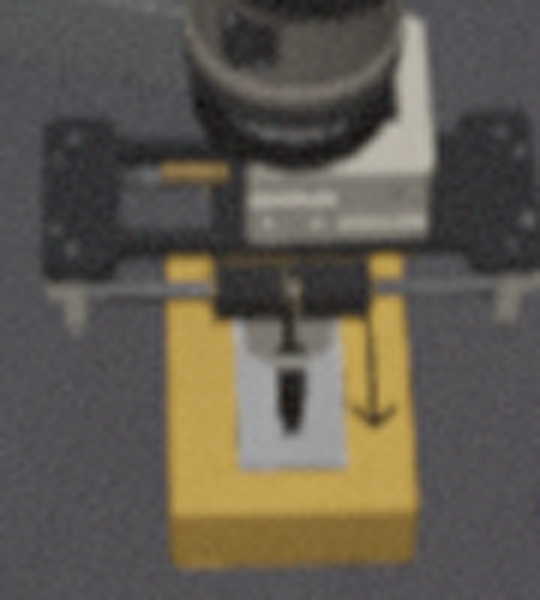

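End stop reached (11.5 N, grip at the slot's end). Hold, then lift off fast.

```bash
python3 -m inch '0 0 0 0 0;0 0 0 0 0;0 0 0 0 0;0 0 0 0 0;0 0 41 0 0;0 0 41 0 0;0 0 41 0 0;0 0 0 0 0'; python3 -m inch '-40 0 0 0 0;-30 -20 0 0 0;-20 -30 10 0 0;0 -40 20 0 0;0 -40 0 0 0;0 -40 0 0 0;0 -40 0 0 0;0 0 0 0 0'; python3 -m inch '0 -40 0 0 0;0 -40 0 0 0;0 -40 0 0 0;0 -40 0 0 0;0 -40 0 0 0;0 0 0 0 0;0 0 0 0 0';  python3 - <<'E'
from h import *;from cell import cams,readout
s=cams.read_camera("side");t=cams.read_camera("top")
for n,c in(("s8",s),("t8",t)): cv2.imwrite(f"pics/{n}.png",cv2.resize(c["color"][:,:,::-1],(800,600),interpolation=cv2.INTER_CUBIC))
crop(s,205,120,345,325,2.9,"s8c.png");crop(t,180,145,350,260,4.5,"t8c.png");print(readout.observe()["contact_force"])
E
```

```text
time: 16.5
tool_pos: [0.4685, 0.3225, 0.369]
tool_rot: [1.851, 1.558, 0.58]
contact_force: [1.3, -0.4, -0.0]
opening: 0.0005
time: 17.17
tool_pos: [0.3774, 0.1094, 0.3894]
tool_rot: [-1.054, 1.569, -2.331]
contact_force: [0.7, 0.3, -0.7]
opening: 0.0003
time: 17.75
tool_pos: [0.3777, -0.0872, 0.3892]
tool_rot: [-3.022, 1.569, 1.985]
contact_force: [0.2, 0.1, -0.6]
opening: 0.0007
[-0.58819235  0.09635304 -0.21866993]
```

View pics/s8.png

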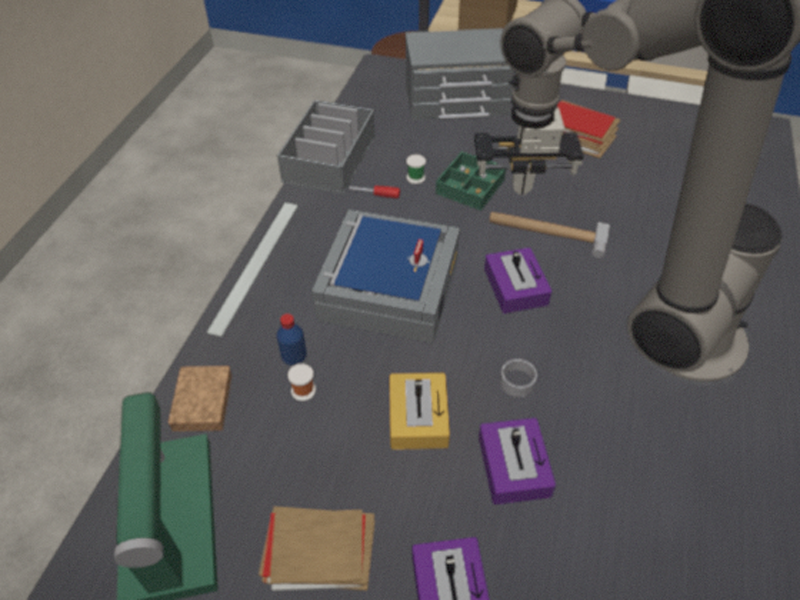

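View pics/s8c.png

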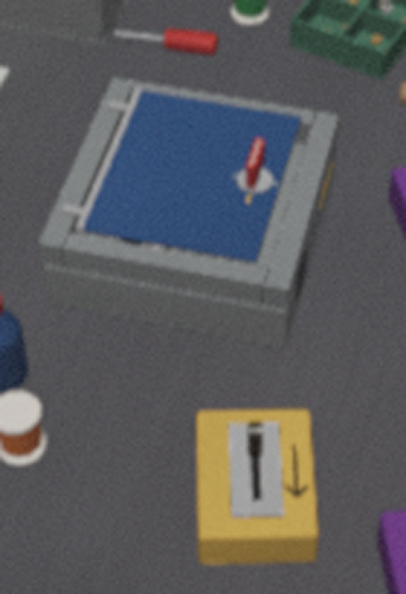

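View pics/t8c.png

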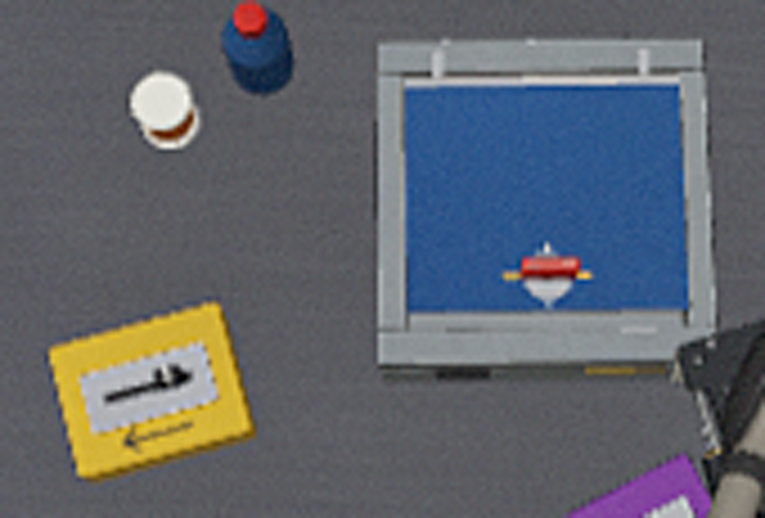

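The guard is shut with the wing on the yellow bars, the slide is back at rest, and the loose things haven't moved. The arm is clear, so I'm handing in.

```bash
python3 -c "
from cell import workorder;print(workorder.hand_in())"
```

```text
the job is handed in; nothing more can be done
None
```

The guard is closed and locked, the cutter is re-armed, and I handed the job in at about 18 s. No verdict is reported, so the results below come from my own checks.

- **Guard:** I pressed it down with the open fingers either side of the stud, until it met its hard stop at about 19 N with the fingertips at 98 mm.
- **Stud:** I gripped the wing about 1.1 rad off the slot's line and turned it to the line. It went in about 12 mm with the force rising as the spring should. I then turned it clockwise to its stop, which I felt as 0.37 N m, and let go.
- **Slide:** I pushed the yellow box's slide to its end stop (the force jumped to about 11.5 N), held it there for about 0.3–0.5 s and lifted straight off fast.

The last pictures show the guard shut, the wing low and along the yellow bars, and the slide back at its rest position. The loose things are where they were, and the arm is clear, with no contact force beyond sensor noise. No check failed or disagreed. I could not measure the slide's return speed; I only saw that it was back at rest.

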